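# Raise the spectrophotometer's display, then hold its sprung sample lid open for loading

## Task

I am about to load a cuvette into the spectrophotometer: first raise its folded display to about 100 degrees from shut, just past upright, so that I can read it, and let go of it. Then lift the blue sample lid, which springs shut by itself, and hold it open with the gripper at about 60 degrees; finish while still holding it there, for I need both hands to load. Never let the lid snap shut, and leave everything else on the bench where it stands.

Things in the scene. Friction and masses are not known exactly. Their poses are not given: they have to be found in the camera images.
- spec: Spectrophotometer, fixed to the bench: white and grey case 300 deep (its x) by 420 wide (its y) by 120 mm high (deck). Origin under the centre of its case at bench height; its front is its -x side, towards the robot; its own z is up. At different places and yaws each time. On the deck, as seen from its front, lie the blue sample lid (left, its +y half) and the white folded display (right, its -y half).
- display_grip (a point): Middle of the part to grip on the display: a black moulded finger grip, an upright fin 40 mm long (case x) by 16 mm wide (case y, pinch it across this) that stands 41 mm up from the display's top face, near its front edge. The point lies 29 mm above that face and 12 mm below the fin's top, and moves with the display. Its x, y, z axes are the case's axes when the display is shut and turn with it.
- display_hinge (a point): Point on the display's hinge line, at the middle of the display's width: 128 mm above the bench; the hinge line runs along the case's y. With the display shut, display_grip lies 125 mm in front of it (case -x) and 43 mm above it. The display is a slab 150 deep by 170 wide by 16 mm thick whose rear edge is at this line.
- display (a joint): Display angle (rad): 0 folded flat on the deck, grows as its front edge rises and goes back over the hinge, stop at 2.3. It may start a little open (up to 0.3). The hinge is stiff: the display stays where it is left; about 5 to 9 N at the grip moves it.
- lid_grip (a point): Middle of the part to grip on the sample lid: a black moulded finger grip, an upright fin 40 mm long (case x) by 16 mm wide (case y, pinch it across this) that stands 40 mm up from the lid's top face, near its front edge. The point lies 28 mm above that face and 12 mm below the fin's top, and moves with the lid. Its axes are the case's when the lid is shut and turn with it.
- lid_hinge (a point): Point on the sample lid's hinge line, at the middle of the lid's width: 128 mm above the bench; the hinge line runs along the case's y. With the lid shut, lid_grip lies 155 mm in front of it (case -x) and 43 mm above it. The lid is a blue slab 180 deep by 160 wide by 22 mm thick over the sample well, its rear edge 2 mm in front of this line.
- lid (a joint): Sample lid angle (rad): 0 shut, grows as its front edge rises and goes back over the hinge, stop at 1.5. A spring and its weight pull it shut from every angle (2 to 4 N at the grip); let go, it snaps shut at once.
- flask_mid (a point): Bystander: green glass conical flask with a stopper, 82 mm across the foot, 130 mm tall; point 60 mm above its underside.
- rack_mid (a point): Bystander: white cuvette rack with five capped cuvettes, 110 by 46 by 67 mm tall; point at its centre, 33 mm up.
- tomato_mid (a point): Bystander: tomato, 68 mm across, 55 mm tall; point at its centre, 28 mm up.
- dishes_mid (a point): Bystander: stack of three clear culture dishes (one piece), 90 mm across, 48 mm tall; point at its centre, 24 mm up.

How it is judged:
On the way, in this order (a step that is already met when the one before it is completed fails the run):
1. the display stands at 100 degrees and is let go, the lid still shut (value of joint display between 1.60568 and 1.88492 rad and contact force between anything else and display below 0.1 N and value of joint lid below 0.1 rad), for 0.3 s.
2. the gripper holds the sample lid at 60 degrees (value of joint lid between 0.907556 and 1.1868 rad and contact force between the fingers and lid above 1 N), for 0.3 s.
At the end, for the whole second after the job is handed in: Display within 8 degrees of 100 (92 to 108) and touched by nothing; sample lid within 8 degrees of 60 (52 to 68), still, held by the gripper's fingers (over 1 N) and by nothing else; every bystander within 30 mm of where it stood (all of step 2 and value of joint display between 1.60568 and 1.88492 rad and contact force between anything else and display below 0.1 N and velocity of joint lid between -0.05 and 0.05 rad/s and contact force between each of flask, rack, tomato, dishes and lid below 0.05 N and distance of each of flask_mid, rack_mid, tomato_mid, dishes_mid from where it was at the start of the episode below 0.03 m); the arm keeps its last pose, push and grip.
It fails at once if the sample lid snaps shut (closes faster than 3 rad/s) (velocity of joint lid below -3 rad/s).
It fails at once if a bystander is moved by more than 30 mm (distance of any of flask_mid, rack_mid, tomato_mid, dishes_mid from where it was at the start of the episode above 0.03 m).
It also fails if it takes over 58 s, if anything falls off the work surface, if the arm or the gripper's body presses on something with over 40 N, if the wrist force passes 120 N, or if a joint passes its speed limit or range.

## Robot

A 7-joint arm with a two-finger parallel gripper is mounted at the origin on the work surface. World frame = base frame: x ahead of the robot, y to its left, z up, the work surface at z = 0. Lengths are in m, angles in rad, forces in N, time in s.
With the tool pointing down it reaches from about 0.425 to 0.925 m from the base axis. Payload 6.8 kg.
Tool frame: the origin (TCP) lies between the finger pads; the fingertips stand 22 mm ahead of it and the grasp point (between the pads) lies 3 mm ahead of it (bot.tip_reach is the distance from the TCP to the fingertips, in m); z points along the fingers, x is the direction in which the jaws open and shut, and the axes are right-handed (so a half turn about z gives the same grasp; the last joint's range is limited). The gripper opens to 85 mm and grips with 20 to 120 N. Pads are 22 mm wide; open, the fingers measure 114 mm over their backs; the gripper's body (76 mm by 85 mm) begins 54 mm behind the grasp point. The pads swing forward as they close: fully open they stand 13 mm farther back than shut.
Start: joints at [-1.418, 0.477, 0.022, 1.555, -0.011, 1.109, -0.083], TCP at [0.174, 0.652, 0.253] pointing down, gripper open.
Joint ranges: [-2.96, 2.96], [-0.34, 2.1], [-1.41, 1.46], [0.24, 2.44], [-1.37, 4.51], [0.17, 1.92], [-2.96, 2.96]. Speed limits (rad/s): [2.39, 2.39, 3.14, 3.14, 3.14, 3.14, 3.14].

## Interface

Orientations are given as a unit quaternion [w, x, y, z].
In Python, from station import bot gives the robot as it stands.
- The arm moves only by the tool step_arm, never from a script. Its argument "targets" is a list of rows, each a list of 5 numbers: the shift along the tool's x, y, z in mm, then the turn about the tool's z in degrees, then the closure, from 0 (fully open) to 1 (shut). In form: [[dx, dy, dz, spin, jaw], ...]. A call has 1 to 20 rows; each row is the pose to reach, as a shift and turn from the pose commanded when the call began, along the tool's axes at that moment; what a row does not reach only later rows make up. A row lasts 1/12 s, in which the tool goes at most 41.7 mm and 7.16 degrees, less where a joint would pass 70% of its speed; a pose out of reach is approached as far as the arm can. A call with a gripper value outside its range is refused whole. The fingers move at their own pace and stop on an object; "newtons" is the grip in N (left out, the last holds). Time passes only in rows, so rows that repeat a pose let the fingers close. It gives the time, the measured TCP pose, the force and the opening at its end, in the units of the state.
- bot.get_obs(): the state, without advancing time (a new reading comes with each control period).
- bot.read_camera(name): name is "side" or "top"; returns a dict with "frame" (420x560x3 uint8, red, green, blue), "z_map" (420x560 float32, m along the optical axis (not along the pixel's ray), 0 where there is no reading), "fov_y" (degrees; the focal length in pixels is half the picture's height over the tangent of half this angle, whatever the lens; pixels are square), "cx", "cy" (the principal point, pixels), "distortion" ([k1, k2, p1, p2, k3] as OpenCV has them; the pictures are not rectified), "R" (3x3) and "t" (3): a world point X has camera coordinates R X + t. Camera axes: x right, y down, z forward; pixel columns grow to the right and rows downward; lengths in m; the calibration is good to about 2 mm. A picture is of the moment at which its call begins.
- bot.hand_in(): hands the job in, once; it reports no verdict.
The state is a dict: "t": time; "q": joint angles; "joint_vel": joint speeds; "joint_torque": joint torques, N m; "eef_pos": TCP position; "tool_rot": TCP orientation; "contact_force": force on the tool from outside, world axes, zero at the start; "torque": the same for the moment, N m; "gripper_width": opening from 0.0 (shut) to 1.0 (fully open).
Only numpy, scipy, OpenCV 4.12 (cv2) and the standard library are available. Lean on these libraries where they do the work, as an engineer would, in place of code of your own. Each camera call takes 0.05 s, during which the arm holds its last target.

## Working session

There is one attempt and no reset: what is moved stays moved. The work goes in short steps, Python scripts to look and compute and a tool call to move; the robot and the scene stay as the last step left them, time stands still between calls to the robot, and variables do not carry over. Pictures are saved under pics/ and viewed, and the job is handed in when it is done.

Besides the shell and the picture viewer there is one more tool, called after "Call:" by a JSON object that holds its "name" and its "arguments", one argument or row to a line. step_arm: Moves the arm, as the interface text tells. Its arguments: {"type":"object","properties":{"targets":{"type":"array"},"newtons":{"type":"number"}},"required":["targets"]}

```bash
ls; mkdir -p pics; python3 - <<'E'
from station import bot
import cv2
o=bot.get_obs()
for k,v in o.items(): print(k,v)
for n in("side","top"):
    c=bot.read_camera(n); cv2.imwrite(f"pics/{n}0.png",c["frame"][:,:,::-1]); print(n,c["fov_y"],c["cx"],c["cy"],c["distortion"],c["R"],c["t"])
E
```

```text
pics
t 0.0
q [-1.41808976  0.47781587  0.02234583  1.55644303 -0.01149331  1.10930473
 -0.08308476]
joint_vel [ 0.00028045 -0.0009955  -0.00221571  0.00038878 -0.00275905  0.00060755
 -0.00045726]
joint_torque [ 4.74589579e-04 -5.96444106e+01  1.60764970e+00 -2.81193262e+01
  1.23711312e-02  9.56888893e-03  5.20639190e-06]
eef_pos [0.17393034 0.65163709 0.25231879]
tool_rot [ 6.17483117e-04  7.93040204e-01  6.09168603e-01 -6.83783098e-04]
contact_force [ 0.62522113  0.01533041 -0.35824751]
torque [ 0.02573833  0.05077373 -0.00356336]
gripper_width 0.9997193877516544
side 56.23008452769474 273.40077978057315 212.00193575781347 [-0.07821621  0.          0.          0.          0.        ] [[ 0.84124122 -0.54064195  0.00441519]
 [-0.34274406 -0.53959137 -0.76900433]
 [ 0.41813839  0.64540486 -0.63922832]] [-0.48713968  0.30462141  0.78187602]
top 44.17345776419884 276.5494715970524 210.86504929779022 [-0.03041754  0.          0.          0.          0.        ] [[ 0.00217776 -0.9998738   0.01573637]
 [-0.98978158 -0.00439887 -0.14252394]
 [ 0.14257517 -0.01526519 -0.98966625]] [0.0230899  0.59885236 1.07035644]
```

View pics/side0.png

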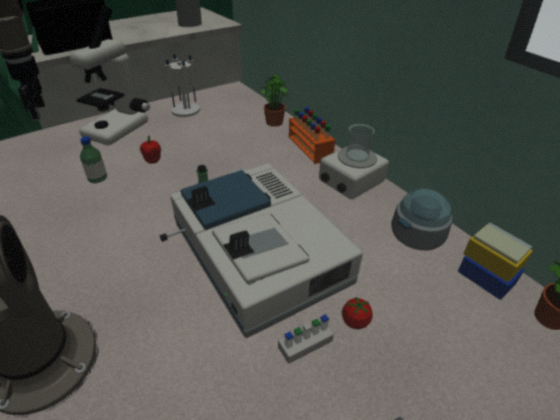

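View pics/top0.png

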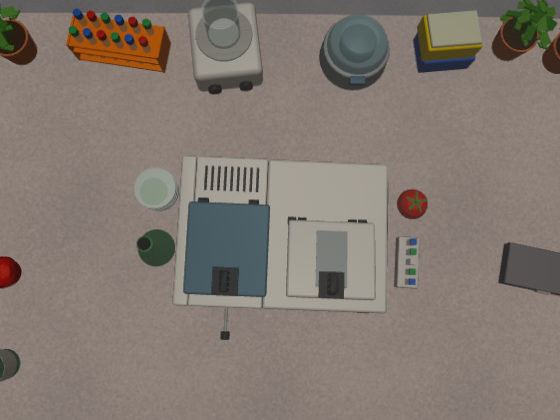

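The side view shows the case centre at about (265,245), with the lid grip at (202,195) and the display grip at (238,243). The top view shows the blue lid at (228,250), the display at (332,260), and the fins near (224,280) and (332,285). The flask, dishes, tomato and rack stand beside the case.

```bash
cat > h.py <<'E'
import numpy as np, cv2
def K(c):
    f=c["frame"].shape[0]/2/np.tan(np.radians(c["fov_y"]/2)); return np.array([[f,0,c["cx"]],[0,f,c["cy"]],[0,0,1]])
def cloud(c):
    h,w=c["z_map"].shape; u,v=np.meshgrid(np.arange(w),np.arange(h))
    p=cv2.undistortPoints(np.stack([u,v],-1).reshape(-1,1,2).astype(np.float64),K(c),np.array(c["distortion"])).reshape(h,w,2)
    z=c["z_map"].astype(float); X=np.dstack([p*z[...,None],z])
    W=(X-c["t"])@c["R"]; W[z==0]=np.nan; return W
E
python3 - <<'E'
from station import bot
from h import *
c=bot.read_camera("top");W=cloud(c);hsv=cv2.cvtColor(c["frame"],cv2.COLOR_RGB2HSV);Z=W[...,2]
def rect(m,name):
    n,l,s,_=cv2.connectedComponentsWithStats(m.astype(np.uint8)); 
    i=1+np.argmax(s[1:,4]); P=W[l==i]; r=cv2.minAreaRect(P[:,:2].astype(np.float32)*1000); print(name,len(P),r,np.nanmedian(P[:,2])); return r
roi=np.zeros(Z.shape,bool); roi[140:345,165:395]=1
print("table z",np.nanmedian(W[350:400,300:500,2]))
rect(roi&(Z>.09),"case")
rect(roi&(hsv[...,0]>90)&(hsv[...,0]<125)&(hsv[...,1]>80)&(Z>.09),"lid")
for n,(a,b) in {"lidfin":(195,255),"dispfin":(305,360)}.items():
    m=roi.copy(); m[:,:a]=0;m[:,b:]=0; m[:260]=0
    for zt in (.165,.175): rect(m&(Z>zt),n+str(zt)); 
    print(np.nanmax(Z[m]))
# display plane height profile along x
for v in range(215,305,8): print(v, np.round(W[v,300],4), np.round(W[v,205],4), np.round(W[v,365],4))
for nm,(v,u) in dict(flask=(248,156),stopper=(243,144),dish=(190,154),tom=(204,412),rack=(262,408),knob=(335,225)).items(): print(nm,W[v,u])
for v in range(305,345,3): print(v,hsv[v,225],W[v,225])
E
```

```text
table z -0.0004025882132952463
case 31300 ((545.0194091796875, 14.4578857421875), (421.9412536621094, 300.82659912109375), 87.82146453857422) 0.1229925655947453Traceback (most recent call last):
  File "<stdin>", line 10, in <module>
  File "<stdin>", line 6, in rect
    return _wrapfunc(a, 'argmax', axis=axis, out=out, **kwds)
    return bound(*args, **kwds)
ValueError: attempt to get argmax of an empty sequence
```

```bash
python3 - <<'E'
from station import bot
from h import *
c=bot.read_camera("top");W=cloud(c);hsv=cv2.cvtColor(c["frame"],cv2.COLOR_RGB2HSV);Z=W[...,2]
print(hsv[250,228],hsv[185,220],c["frame"][250,228])
def rect(m,name):
    n,l,s,_=cv2.connectedComponentsWithStats(m.astype(np.uint8)); 
    if n<2: print(name,None);return
    i=1+np.argmax(s[1:,4]); P=W[l==i]; r=cv2.minAreaRect(P[:,:2].astype(np.float32)*1000); print(name,len(P),r,np.nanmedian(P[:,2])); return r
roi=np.zeros(Z.shape,bool); roi[140:345,165:395]=1
rect(roi&(hsv[...,0]>90)&(hsv[...,0]<125)&(hsv[...,1]>60)&(Z>.09),"lid")
for n,(a,b) in {"lidfin":(195,255),"dispfin":(305,360)}.items():
    m=roi.copy(); m[:,:a]=0;m[:,b:]=0; m[:260]=0
    for zt in (.165,.175): rect(m&(Z>zt),n+str(zt)); 
    print(np.nanmax(Z[m]))
for v in range(160,312,8): print(v, np.round(W[v,300],4), np.round(W[v,205],4), np.round(W[v,365],4))
for nm,(v,u) in dict(flask=(248,156),stopper=(243,144),dish=(190,154),tom=(204,412),rack=(262,408),knob=(335,225)).items(): print(nm,W[v,u])
for v in range(308,342,4): print(v,hsv[v,225],W[v,225])
E
```

```text
[ 98  66 100] [ 20  24 161] [ 74  93 100]
lid 6400 ((511.25006103515625, 122.69566345214844), (156.79830932617188, 177.22293090820312), 87.89697265625) 0.14285099895968442
lidfin0.165 199 ((448.76580810546875, 125.44369506835938), (16.305248260498047, 38.608516693115234), 89.1291275024414) 0.1821091477592382
lidfin0.175 189 ((448.7672119140625, 125.83174133300781), (38.52115249633789, 15.296833992004395), 0.3174090087413788) 0.18216014876051106
0.1865380861584776
dispfin0.165 227 ((444.4626770019531, -75.80795288085938), (15.635503768920898, 43.69357681274414), 88.108642578125) 0.19507893336698015
dispfin0.175 214 ((445.358154296875, -75.8459701538086), (15.618959426879883, 41.90155792236328), 88.11619567871094) 0.1952864476935759
0.20146347599282424
160 [ 0.6936 -0.0215  0.1143] [0.6912 0.1715 0.1198] [ 7.228e-01 -1.767e-01 -4.000e-04]
168 [ 0.6753 -0.021   0.1215] [0.6744 0.171  0.1204] [ 0.6761 -0.153   0.1215]
176 [ 0.6588 -0.0209  0.1212] [0.6575 0.1704 0.1225] [ 0.6596 -0.1527  0.1211]
184 [ 0.6422 -0.0208  0.1221] [0.6415 0.1703 0.1206] [ 0.6436 -0.1528  0.1185]
192 [ 0.6262 -
[... 1190 characters left out ...]
.27458627 0.07261397]
stopper [0.52115781 0.28513015 0.13352596]
dish [0.64126249 0.28753274 0.05273544]
tom [ 0.6133357  -0.26549542  0.05393669]
rack [ 0.48948753 -0.25397497  0.04912304]
knob [0.34118162 0.12846341 0.08289262]
308 [ 20  21 111] [0.39433932 0.12964982 0.07822889]
312 [ 21  23 111] [0.38635363 0.12953396 0.07816299]
316 [ 21  15 116] [0.3783901  0.12940728 0.07823644]
320 [ 30  13 118] [0.37033219 0.12941955 0.07661936]
324 [ 24  10 124] [0.36248847 0.12918117 0.0780728 ]
328 [ 30  13 121] [0.35447866 0.12914965 0.07700247]
332 [ 0 10 53] [0.34711316 0.12851806 0.08330062]
336 [ 0 10 50] [0.33914683 0.12849527 0.08214211]
340 [ 13  36 136] [0.32311957 0.13486694 0.00230413]
```

```bash
cat >> h.py <<'E'
from scipy.spatial.transform import Rotation as Rn
TH=np.radians(-2.1); EX=np.array([np.cos(TH),np.sin(TH),0]); EY=np.array([-np.sin(TH),np.cos(TH),0])
def shift(o,goal,yaw=None):
    "shift in tool mm from measured pose to world goal, spin deg to bring tool x to yaw"
    w,x,y,z=o["tool_rot"]; R=Rn.from_quat([x,y,z,w]).as_matrix()
    d=R.T@(np.array(goal)-o["eef_pos"])*1000
    cur=np.degrees(np.arctan2(R[1,0],R[0,0])); 
    return np.round(d,1), None if yaw is None else round(-((yaw-cur+90)%180-90),2)
def grip(h,d,a,hh=.043):
    return np.array(h)+EX*(-d*np.cos(a)+hh*np.sin(a))+np.array([0,0,d*np.sin(a)+hh*np.cos(a)])
E
python3 - <<'E'
from station import bot
from h import *
c=bot.read_camera("top");W=cloud(c)
P=np.concatenate([W[228:294,294:308].reshape(-1,3),W[228:294,355:368].reshape(-1,3)])
s=P@EX; k=np.polyfit(s,P[:,2],1); a=-np.arctan(k[0]); print("angle",a,"resid",np.std(P[:,2]-np.polyval(k,s)))
# hinge s where face line: face passes point hinge + 14mm normal
# face: z = .128 + .014/cos a - tan(a)(s-sh)
sh=(k[1]-.128-.014/np.cos(a))/np.tan(a); print("hinge s from plane",sh)
top=np.array([.4450,-.0758,0]); h=top+EX*(.125*np.cos(a)-.055*np.sin(a)); h[2]=.128; print("hinge from fin",h, h@EX)
g=grip(h,.125,a); print("grip",g)
lh=np.array([.5113,.1227,0])+EX*.092; lh[2]=.128; print("lidhinge",lh,lh@EX,"lid grip",grip(lh,.155,0))
o=bot.get_obs()
print(shift(o,[.40,.30,.26],87.9),shift(o,[g[0],g[1],.27],87.9))
E
```

```text
** On entry to DLASCL parameter number  4 had an illegal value
 ** On entry to DLASCL parameter number  4 had an illegal value
 ** On entry to DLASCL parameter number  4 had an illegal value
 ** On entry to DLASCL parameter number  4 had an illegal value
 ** On entry to DLASCL parameter number  5 had an illegal value
 ** On entry to DLASCL parameter number  4 had an illegal valueTraceback (most recent call last):
  File "<stdin>", line 5, in <module>
    c, resids, rank, s = lstsq(lhs, rhs, rcond)
                         ~~~~~^^^^^^^^^^^^^^^^^
    x, resids, rank, s = _umath_linalg.lstsq(a, b, rcond,
                         ~~~~~~~~~~~~~~~~~~~^^^^^^^^^^^^^
                                             signature=signature)
                                             ^^^^^^^^^^^^^^^^^^^^
    raise LinAlgError("SVD did not converge in Linear Least Squares")
numpy.linalg.LinAlgError: SVD did not converge in Linear Least Squares
```

```bash
python3 - <<'E'
from station import bot
from h import *
c=bot.read_camera("top");W=cloud(c)
P=np.concatenate([W[228:294,294:308].reshape(-1,3),W[228:294,355:368].reshape(-1,3)]);P=P[np.isfinite(P[:,0])]
s=P@EX; k=np.polyfit(s,P[:,2],1); a=-np.arctan(k[0]); print("angle",a,"resid",np.std(P[:,2]-np.polyval(k,s)))
sh=(k[1]-.128-.014/np.cos(a))/np.tan(a); print("hinge s from plane",sh)
top=np.array([.4450,-.0758,0]); h=top+EX*(.125*np.cos(a)-.055*np.sin(a)); h[2]=.128; print("hinge from fin",h, h@EX)
g=grip(h,.125,a); print("grip",g)
lh=np.array([.5113,.1227,0])+EX*.092; lh[2]=.128; print("lidhinge",lh,lh@EX,"lid grip",grip(lh,.155,0))
o=bot.get_obs()
print(shift(o,[.40,.30,.26],87.9),shift(o,[g[0],g[1],.27],87.9))
E
```

```text
angle 0.10757374170077558 resid 0.0017568279019213782
hinge s from plane 0.5695750756344993
hinge from fin [ 0.56329279 -0.0801376   0.128     ] 0.5658510174588627
grip [ 0.44371247 -0.07575279  0.18417224]
lidhinge [0.60323821 0.11932878 0.128     ] 0.5984604246807325 lid grip [0.44834231 0.12500855 0.171     ]
(array([-281.8,  309.1,   -6.8]), np.float64(-12.84)) (array([-633.6,  448.2,  -16.6]), np.float64(-12.84))
```

Call:
{"name": "step_arm", "arguments": {
  "targets": [
    [-282, 309, -7, -12.8, 0.3],
    [-282, 309, -7, -12.8, 0.3],
    [-282, 309, -7, -12.8, 0.3],
    [-282, 309, -7, -12.8, 0.3],
    [-282, 309, -7, -12.8, 0.3],
    [-282, 309, -7, -12.8, 0.3],
    [-282, 309, -7, -12.8, 0.3],
    [-282, 309, -7, -12.8, 0.3],
    [-282, 309, -7, -12.8, 0.3],
    [-282, 309, -7, -12.8, 0.3],
    [-282, 309, -7, -12.8, 0.3]
  ]
}}

```text
t: 1.22
eef_pos: [0.4045, 0.2921, 0.2607]
tool_rot: [0.002, 0.724, 0.69, -0.0]
contact_force: [-0.0, -0.2, -0.0]
gripper_width: 0.7
```

Call:
{"name": "step_arm", "arguments": {
  "targets": [
    [0, 0, 0, 0, 0.3]
  ]
}}

```text
t: 1.3
eef_pos: [0.4015, 0.2974, 0.2606]
tool_rot: [0.0, 0.722, 0.692, 0.0]
contact_force: [-0.3, 1.2, -0.1]
gripper_width: 0.696
```

```bash
python3 - <<'E'
from station import bot
from h import *
o=bot.get_obs(); print(o["eef_pos"],o["q"],o["contact_force"],o["gripper_width"]); print(shift(o,[.4437,-.0758,.27],87.9))
E
```

```text
[0.4015192  0.29743545 0.26059998] [-0.88053137  0.17777511  0.13356962  1.96593024 -0.02741971  0.99917914
  0.79309295] [-0.26748593  1.24284569 -0.13827694] 0.6959586200456195
(array([-371. ,   58.4,   -9.3]), np.float64(-0.39))
```

Call:
{"name": "step_arm", "arguments": {
  "targets": [
    [-371, 58, -9, 0, 0.3],
    [-371, 58, -9, 0, 0.3],
    [-371, 58, -9, 0, 0.3],
    [-371, 58, -9, 0, 0.3],
    [-371, 58, -9, 0, 0.3],
    [-371, 58, -9, 0, 0.3],
    [-371, 58, -9, 0, 0.3],
    [-371, 58, -9, 0, 0.3],
    [-371, 58, -9, 0, 0.3],
    [-371, 58, -9, 0, 0.3],
    [-371, 58, -9, 0, 0.3],
    [-371, 58, -9, 0, 0.3],
    [-371, 58, -9, 0, 0.3]
  ]
}}

```text
t: 2.38
eef_pos: [0.4442, -0.0707, 0.2692]
tool_rot: [-0.0, 0.719, 0.695, 0.0]
contact_force: [-0.1, 0.5, -0.1]
gripper_width: 0.701
```

```bash
python3 - <<'E'
from station import bot
from h import *
o=bot.get_obs(); print(o["eef_pos"],o["q"],o["contact_force"],o["gripper_width"]); print(shift(o,[.4437,-.0758,.187],87.9))
for n in("side","top"):
    c=bot.read_camera(n); cv2.imwrite(f"pics/{n}1.png",c["frame"][:,:,::-1])
E
```

```text
[ 0.44415989 -0.07074987  0.26915437] [-0.41920926  0.07288376  0.46810536  2.07433289 -0.03948951  1.00287713
  1.60602964] [-0.06879794  0.46233451 -0.13005858] 0.7011239426526726
(array([-5.1, -0.3, 82.2]), np.float64(0.16))
```

View pics/side1.png

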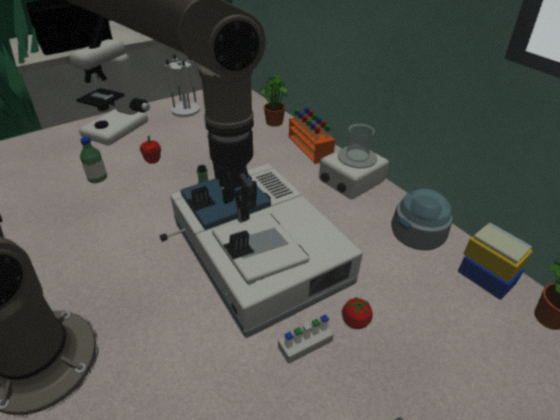

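The gripper at (240,195) hangs above the display fin at (238,243), as intended.

```bash
python3 - <<'E'
from station import bot
from h import *
o=bot.get_obs(); print(o["t"],o["eef_pos"]); print(shift(o,[.4437,-.0758,.187],87.9))
E
```

```text
2.4833 [ 0.44408517 -0.07104468  0.26916537]
(array([-4.8, -0.2, 82.2]), np.float64(0.15))
```

Call:
{"name": "step_arm", "arguments": {
  "targets": [
    [-5, 0, 40, 0, 0.3],
    [-5, 0, 80, 0, 0.3],
    [-5, 0, 82, 0, 0.3],
    [-5, 0, 82, 0, 0.3]
  ]
}}

```text
t: 2.82
eef_pos: [0.4423, -0.077, 0.1861]
tool_rot: [-0.002, 0.72, 0.694, -0.002]
contact_force: [-0.4, -0.6, 0.5]
gripper_width: 0.7
```

```bash
python3 - <<'E'
from station import bot
from h import *
o=bot.get_obs(); print(o["eef_pos"],o["q"],o["contact_force"],o["gripper_width"]); print(shift(o,[.4437,-.0758,.187],87.9))
for n in("side","top"):
    c=bot.read_camera(n); cv2.imwrite(f"pics/{n}2.png",cv2.resize(c["frame"][150:300,160:360,::-1],None,fx=4,fy=4))
E
```

```text
[ 0.44227071 -0.07703208  0.18614259] [-0.37924433  0.20284208  0.46883342  2.16495668 -0.12526109  0.80441437
  1.70349217] [-0.43315574 -0.64066296  0.45246799] 0.6995906444056103
(array([ 1.3,  1.4, -0.9]), np.float64(0.03))
```

View pics/side2.png

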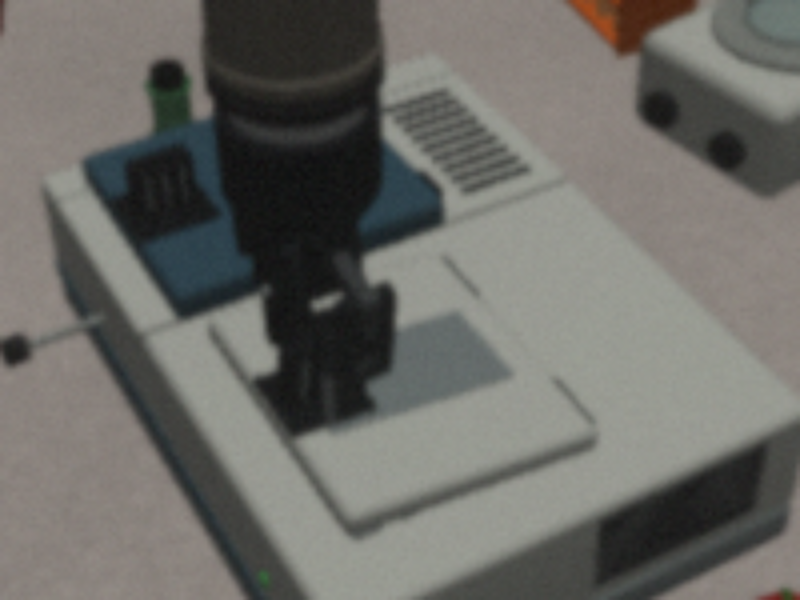

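The fingers at about (320,330) straddle the display fin. Closing now.

Call:
{"name": "step_arm", "arguments": {
  "targets": [
    [0, 0, 0, 0, 1],
    [0, 0, 0, 0, 1],
    [0, 0, 0, 0, 1],
    [0, 0, 0, 0, 1],
    [0, 0, 0, 0, 1],
    [0, 0, 0, 0, 1],
    [0, 0, 0, 0, 1],
    [0, 0, 0, 0, 1]
  ],
  "newtons": 25
}}

```text
t: 3.58
eef_pos: [0.4442, -0.0772, 0.188]
tool_rot: [-0.0, 0.72, 0.694, 0.001]
contact_force: [-1.4, 3.6, 6.9]
gripper_width: 0.182
```

```bash
cat >> h.py <<'E'
def arc(o,hinge,d,a0,angles,tcpoff=.003,err=None):
    "tool-axis shifts (y,z) along arc relative to a0"
    w,x,y,z=o["tool_rot"]; R=Rn.from_quat([x,y,z,w]).as_matrix()
    g0=grip(hinge,d,a0)
    return [np.round(R.T@(grip(hinge,d,a)-g0)*1000,1) for a in angles]
DH=[.5633,-.0801,.128]; LH=[.6032,.1193,.128]
E
python3 - <<'E'
from station import bot
from h import *
o=bot.get_obs(); print(o["eef_pos"],o["contact_force"],o["gripper_width"])
for a,s in zip(np.arange(.1,1.80,.0825),arc(o,DH,.125,.105,np.arange(.1,1.8,.0825))): print(round(a,3),s)
E
```

```text
[ 0.44424457 -0.07720489  0.1879739 ] [-1.4052393   3.58522919  6.91069487] 0.1819037049855274
0.1 [-0.  -0.3  0.6]
0.182 [ 0.   4.7 -9.1]
0.265 [  0.   10.4 -18.4]
0.348 [  0.   16.9 -27.1]
0.43 [  0.   24.1 -35.3]
0.512 [  0.1  32.  -42.9]
0.595 [  0.1  40.4 -49.8]
0.677 [  0.1  49.4 -55.9]
0.76 [  0.1  58.9 -61.4]
0.842 [  0.1  68.8 -66. ]
0.925 [  0.1  79.  -69.8]
1.007 [  0.1  89.5 -72.7]
1.09 [ 1.000e-01  1.002e+02 -7.470e+01]
1.172 [ 1.00e-01  1.11e+02 -7.59e+01]
1.255 [ 1.000e-01  1.219e+02 -7.620e+01]
1.338 [ 1.000e-01  1.328e+02 -7.560e+01]
1.42 [ 1.000e-01  1.436e+02 -7.400e+01]
1.502 [ 1.000e-01  1.542e+02 -7.160e+01]
1.585 [ 1.000e-01  1.646e+02 -6.830e+01]
1.668 [ 1.000e-01  1.747e+02 -6.420e+01]
1.75 [ 1.000e-01  1.845e+02 -5.930e+01]
```

Gripped at 16 mm width. Now the first half of the arc.

Call:
{"name": "step_arm", "arguments": {
  "targets": [
    [0, 2, -5, 0, 1],
    [0, 5, -9, 0, 1],
    [0, 7, -14, 0, 1],
    [0, 10, -18, 0, 1],
    [0, 13.5, -23, 0, 1],
    [0, 17, -27, 0, 1],
    [0, 20.5, -31, 0, 1],
    [0, 24, -35, 0, 1],
    [0, 28, -39, 0, 1],
    [0, 32, -43, 0, 1],
    [0, 36, -46.5, 0, 1],
    [0, 40.5, -50, 0, 1],
    [0, 40.5, -50, 0, 1]
  ]
}}

```text
t: 4.67
eef_pos: [0.4829, -0.0787, 0.2372]
tool_rot: [-0.002, 0.72, 0.694, -0.001]
contact_force: [-4.2, 6.3, -1.6]
gripper_width: 0.178
```

```bash
python3 - <<'E'
from station import bot
from h import *
o=bot.get_obs(); print(o["eef_pos"],o["contact_force"],o["torque"],o["gripper_width"],"ideal",grip(DH,.125,.595)+[0,0,.003])
for n in("side","top"):
    c=bot.read_camera(n); cv2.imwrite(f"pics/{n}3.png",cv2.resize(c["frame"][150:300,160:360,::-1],None,fx=4,fy=4))
E
```

```text
[ 0.48294909 -0.07867434  0.23724339] [-4.1788651   6.2649153  -1.55048038] [ 1.02877789  1.18470535 -0.03089397] 0.17843688916567862 ideal [ 0.48393665 -0.07718988  0.23667398]
```

View pics/side3.png

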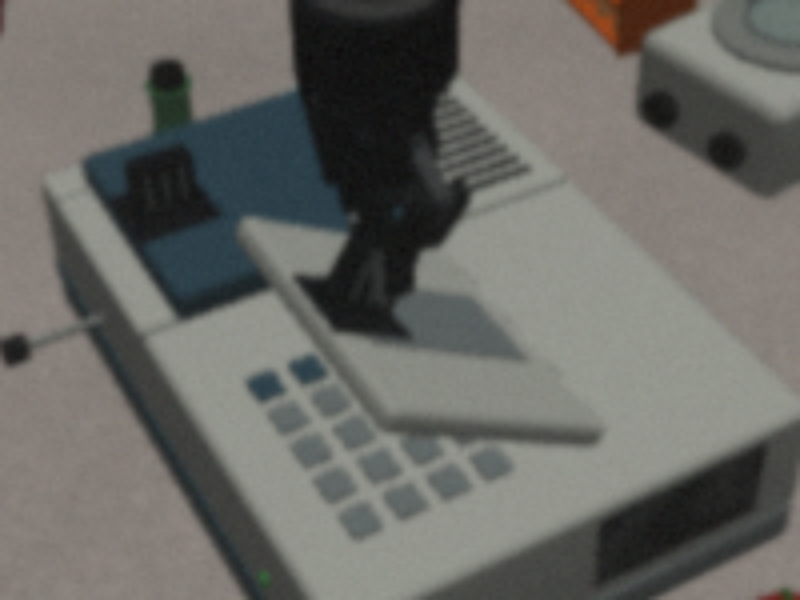

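The display is raised to about 35°, with its front edge at about (310,320), and the fin is still held in the fingers at (370,260). I'll carry on up the arc.

Call:
{"name": "step_arm", "arguments": {
  "targets": [
    [0.5, 4.5, -3, 0, 1],
    [1, 9, -6, 0, 1],
    [1, 14, -9, 0, 1],
    [1, 18.5, -11.5, 0, 1],
    [1, 23.5, -14, 0, 1],
    [1, 28.5, -16, 0, 1],
    [1, 33.5, -18, 0, 1],
    [1, 38.5, -20, 0, 1],
    [1, 44, -21.5, 0, 1],
    [1, 49, -23, 0, 1],
    [1, 54.5, -24, 0, 1],
    [1, 60, -25, 0, 1],
    [1, 65, -25.7, 0, 1],
    [1, 70.5, -26, 0, 1],
    [1, 76, -26.3, 0, 1],
    [1, 81.5, -26.4, 0, 1],
    [1, 87, -26.2, 0, 1],
    [1, 92.5, -25.8, 0, 1],
    [1, 92.5, -25.8, 0, 1]
  ]
}}

```text
t: 6.35
eef_pos: [0.5759, -0.0822, 0.2633]
tool_rot: [-0.001, 0.72, 0.694, -0.001]
contact_force: [-4.0, 2.0, -2.1]
gripper_width: 0.18
```

```bash
python3 - <<'E'
from station import bot
from h import *
o=bot.get_obs(); print(o["eef_pos"],o["contact_force"],o["torque"],o["gripper_width"],"ideal",grip(DH,.125,1.338)+[0,0,.003])
for n in("side","top"):
    c=bot.read_camera(n); cv2.imwrite(f"pics/{n}4.png",cv2.resize(c["frame"][120:270,160:360,::-1],None,fx=4,fy=4))
E
```

```text
[ 0.57592267 -0.08220679  0.26328604] [-3.96756976  2.03842236 -2.10212726] [ 0.502763    1.01499279 -0.027397  ] 0.17998740725403203 ideal [ 0.57629393 -0.08057647  0.26254821]
```

View pics/side4.png

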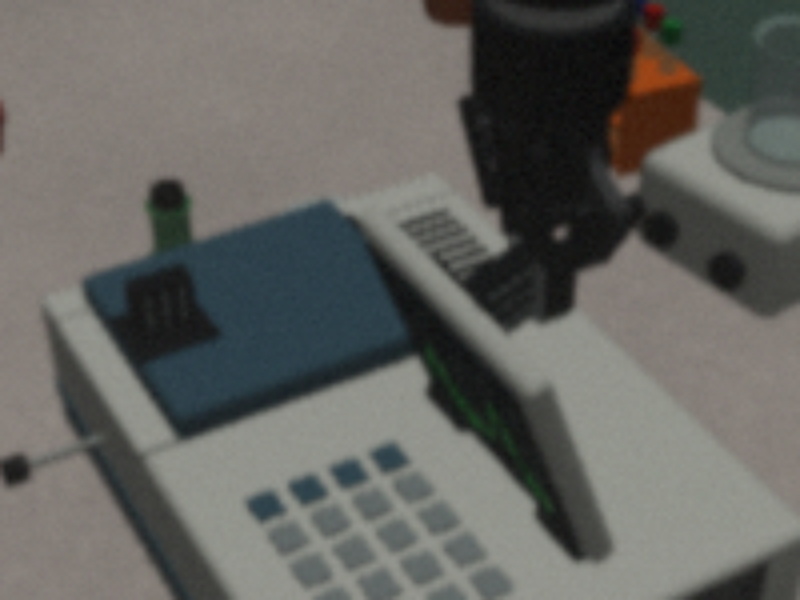

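The display stands at about 77°, its top edge running (370,215)–(570,370), and the fin is still gripped.

Call:
{"name": "step_arm", "arguments": {
  "targets": [
    [0, 5.5, 0.7, 0, 1],
    [0, 11, 1.6, 0, 1],
    [0, 16, 2.7, 0, 1],
    [0, 21.5, 4, 0, 1],
    [0, 26.5, 5.6, 0, 1],
    [0, 32, 7.3, 0, 1],
    [0, 37, 9.3, 0, 1],
    [0, 42, 11.4, 0, 1],
    [0, 47, 13.8, 0, 1],
    [0, 51.5, 16.2, 0, 1],
    [0, 53, 17, 0, 1],
    [0, 53, 17, 0, 1],
    [0, 53, 17, 0, 1]
  ]
}}

```text
t: 7.53
eef_pos: [0.6303, -0.0842, 0.2471]
tool_rot: [0.001, 0.72, 0.694, 0.001]
contact_force: [-2.0, 1.4, 3.0]
gripper_width: 0.179
```

```bash
python3 - <<'E'
from station import bot
from h import *
o=bot.get_obs(); print(o["eef_pos"],o["contact_force"],o["torque"],o["gripper_width"],"ideal",grip(DH,.125,1.745)+[0,0,.003])
for n in("side","top"):
    c=bot.read_camera(n); cv2.imwrite(f"pics/{n}5.png",cv2.resize(c["frame"][110:290,160:400,::-1],None,fx=3.3,fy=3.3))
    W=cloud(c); np.save(n+"5.npy",W)
    hsv=cv2.cvtColor(c["frame"],cv2.COLOR_RGB2HSV)
    # slab points: white-ish in display region behind/above deck
    dx=np.array(DH); L=(W-dx); s=L@EX; y=L@EY; z=L[...,2]
    for yl,yh in((-.08,-.03),(.03,.08)):
        m=(y>yl)&(y<yh)&(z>.02)&(z<.16)&(np.abs(s)<.08)
        S=s[m];Zz=z[m]; print(n,m.sum())
        if m.sum()>20:
            for a in np.arange(.02,.16,.02):
                k=(Zz>a)&(Zz<a+.02)
                if k.any(): print("  z",round(a+.01,2),k.sum(),np.round(np.percentile(S[k],[5,50,95])*1000,1))
E
```

```text
[ 0.63029797 -0.08422256  0.24705711] [-2.00069998  1.3661641   2.97163587] [ 0.18906417  0.63124698 -0.05157333] 0.1785699419123046 ideal [ 0.62727169 -0.08244574  0.24665518]
side 1001
  z 0.03 111 [-2.9 -1.6  0.8]
  z 0.05 120 [-1.8 -0.4  2.2]
  z 0.07 126 [-0.9  0.7  3.1]
  z 0.09 132 [0.2 1.8 4.3]
  z 0.11 129 [1.3 2.9 5.4]
  z 0.13 157 [2.6 3.9 7.2]
  z 0.15 226 [ 6.5 13.7 73.2]
side 632
  z 0.03 73 [-3.6 -2.1  0.6]
  z 0.05 70 [-2.3 -1.2  0.2]
  z 0.07 79 [-1.5  0.3  2.4]
  z 0.09 80 [0.2 1.4 2.9]
  z 0.11 85 [1.2 2.6 4.8]
  z 0.13 106 [2.7 4.1 7.6]
  z 0.15 139 [ 6.7 12.2 55.2]
top 0
top 713
  z 0.03 45 [-1.2 -0.6  1.9]
  z 0.05 56 [-0.6  0.6  2.8]
  z 0.07 57 [0.1 1.6 4.3]
  z 0.09 63 [2.1 2.9 5.9]
  z 0.11 66 [3.2 4.2 6.7]
  z 0.13 92 [4.5 5.6 8. ]
  z 0.15 334 [ 8.1 15.9 58.8]
```

View pics/side5.png

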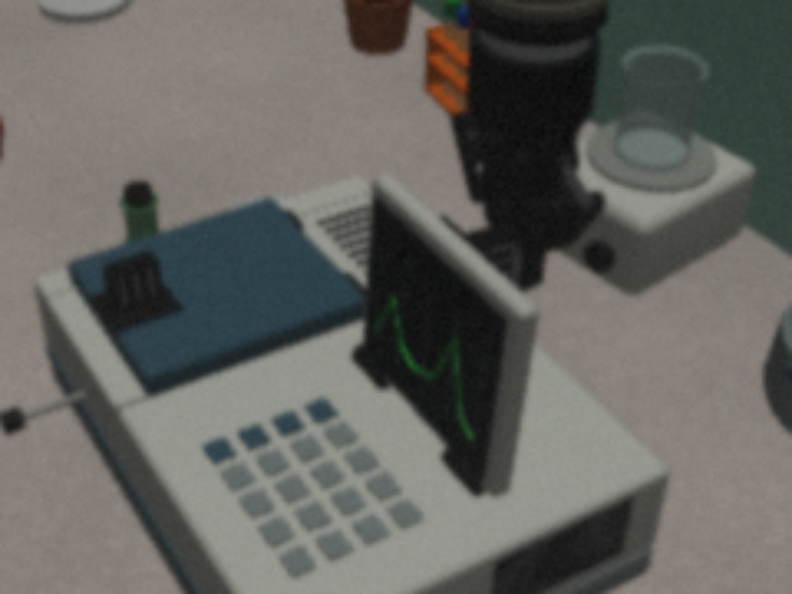

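View pics/top5.png

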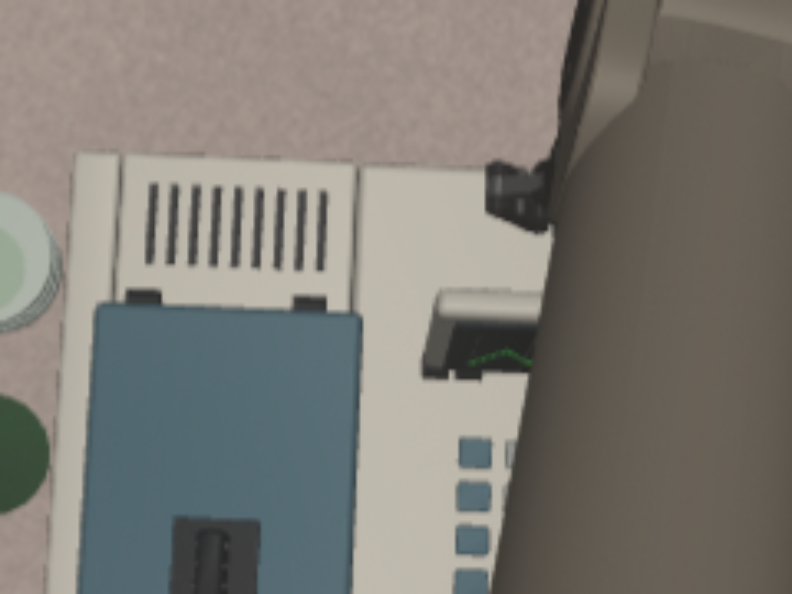

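```bash
python3 - <<'E'
from h import *
for n in("side","top"):
    W=np.load(n+"5.npy"); L=W-np.array(DH); s=L@EX; y=L@EY; z=L[...,2]
    # back face / fin zone
    m=(np.abs(y)<.009)&(z>.05)&(z<.16)&(s>.02)&(s<.12)
    print(n,m.sum(), np.round(np.c_[s[m],y[m],z[m]][::12]*1000).tolist()[:40])
E
```

```text
side 95 [[63.0, 6.0, 158.0], [55.0, 8.0, 147.0], [59.0, 7.0, 142.0], [24.0, 7.0, 149.0], [48.0, 2.0, 141.0], [42.0, -0.0, 142.0], [34.0, -0.0, 142.0], [30.0, -3.0, 143.0]]
top 0 []
```

The slab's front face leans only about 3.5° past upright (about 93.5°), because the pads slid along the fin. I'll open, re-seat on the fin and push further with a firmer grip.

```bash
python3 - <<'E'
from station import bot
from h import *
o=bot.get_obs(); print(o["eef_pos"],o["contact_force"])
print(shift(o,grip(DH,.125,1.635)+[0,0,.003],87.9))
for a in (1.66,1.7,1.745,1.775): print(a,arc(o,DH,.125,1.635,[a]))
E
```

```text
[ 0.6302893  -0.08422476  0.24702907] [-1.65157147  1.63536361  4.81231113]
(array([  1.6, -16.2,  -6. ]), np.float64(-0.05))
1.66 [array([0. , 3. , 1.3])]
1.7 [array([0. , 7.8, 3.6])]
1.745 [array([ 0. , 13.1,  6.4])]
1.775 [array([ 0. , 16.5,  8.3])]
```

Call:
{"name": "step_arm", "arguments": {
  "targets": [
    [0, 0, 0, 0, 0.5],
    [0, 0, 0, 0, 0.5],
    [0, 0, 0, 0, 0.5],
    [0, 0, 0, 0, 0.5],
    [0, 0, 0, 0, 0.5]
  ]
}}

```text
t: 8.05
eef_pos: [0.6297, -0.0839, 0.246]
tool_rot: [0.0, 0.72, 0.694, -0.0]
contact_force: [-0.3, 0.2, 0.4]
gripper_width: 0.499
```

```bash
cat >> h.py <<'E'
def dispang(c):
    W=cloud(c); L=W-np.array(DH); s=L@EX; y=L@EY; z=L[...,2]; out=[]
    for yl,yh in((-.08,-.03),(.03,.08)):
        m=(y>yl)&(y<yh)&(z>.02)&(z<.135)&(np.abs(s)<.06)
        if m.sum()<80: out.append(None); continue
        S,Z=s[m],z[m]
        for _ in range(4):
            k=np.polyfit(Z,S,1); r=S-np.polyval(k,Z); q=np.abs(r-np.median(r))<.003; S,Z=S[q],Z[q]
        out.append((round(90+np.degrees(np.arctan(k[0])),1),round(k[1]*1000,1)))
    return out
E
python3 - <<'E'
from station import bot
from h import *
o=bot.get_obs(); print(o["eef_pos"],o["contact_force"],o["gripper_width"])
print(shift(o,grip(DH,.125,1.635)+[0,0,.003],87.9))
for n in("side","top"): print(dispang(bot.read_camera(n)))
E
```

```text
[ 0.62973028 -0.08393793  0.24597414] [-0.26772291  0.15267193  0.40803634] 0.499034120007719
(array([  1.4, -15.6,  -7. ]), np.float64(-0.05))
[(np.float64(94.7), np.float64(-5.2)), (np.float64(93.4), np.float64(-4.0))]
[None, (np.float64(93.3), np.float64(-2.2))]
```

Call:
{"name": "step_arm", "arguments": {
  "targets": [
    [1.5, -8, -7, 0, 0.5],
    [1.5, -17, -7, 0, 0.5],
    [1.5, -17, -7, 0, 0.5],
    [1.5, -17, -7, 0, 1],
    [1.5, -17, -7, 0, 1],
    [1.5, -17, -7, 0, 1],
    [1.5, -17, -7, 0, 1],
    [1.5, -17, -7, 0, 1],
    [1.5, -17, -7, 0, 1],
    [1.5, -17, -7, 0, 1],
    [1.5, -14, -5.7, 0, 1],
    [1.5, -11, -4.5, 0, 1],
    [1.5, -8, -3, 0, 1],
    [1.5, -5, -1.5, 0, 1],
    [1.5, -2, 0, 0, 1],
    [1.5, -1, 0.5, 0, 1],
    [1.5, -1, 0.5, 0, 1]
  ],
  "newtons": 60
}}

```text
t: 9.57
eef_pos: [0.6283, -0.0841, 0.2461]
tool_rot: [0.0, 0.721, 0.693, -0.001]
contact_force: [-2.5, -5.7, 5.1]
gripper_width: 0.181
```

```bash
python3 - <<'E'
from station import bot
from h import *
o=bot.get_obs(); print(o["eef_pos"],o["contact_force"],o["gripper_width"])
for n in("side","top"):
    c=bot.read_camera(n);print(dispang(c)); cv2.imwrite(f"pics/{n}6.png",cv2.resize(c["frame"][110:290,160:400,::-1],None,fx=3.3,fy=3.3))
E
```

```text
[ 0.62826502 -0.08408802  0.24607008] [-2.49861512 -5.70945345  5.07776009] 0.18131300225137953
[(np.float64(100.3), np.float64(-3.5)), (np.float64(100.5), np.float64(-3.9))]
[None, (np.float64(100.5), np.float64(-2.5))]
```

View pics/side6.png

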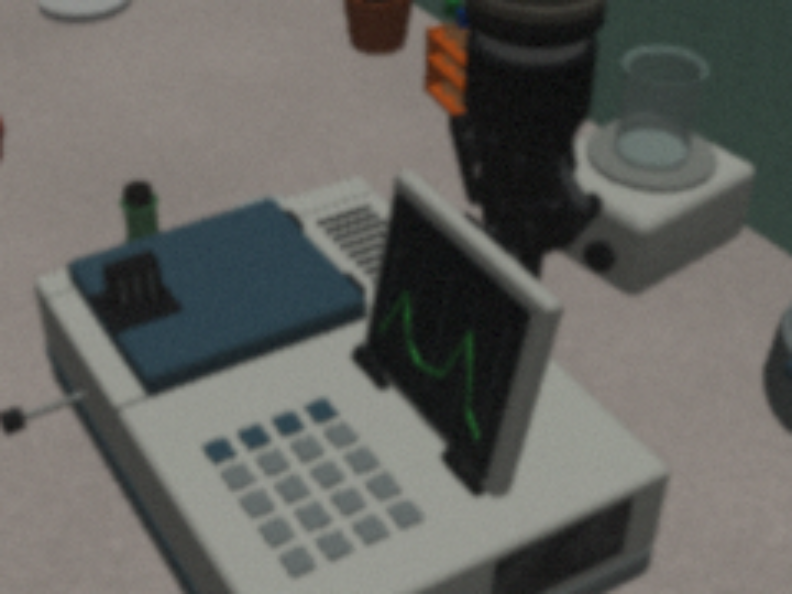

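The display is at 100.4° by all the views, its front face visible at (450,320). Releasing and lifting clear.

Call:
{"name": "step_arm", "arguments": {
  "targets": [
    [0, 0, 0, 0, 0.4],
    [0, 0, 0, 0, 0.4],
    [0, 0, 0, 0, 0.4],
    [0, 0, 0, 0, 0.4],
    [0, 0, 0, 0, 0.4],
    [0, 0, 0, 0, 0.4],
    [0, 2, -10, 0, 0.4],
    [0, 4, -30, 0, 0.4],
    [0, 5, -60, 0, 0.4],
    [0, 5, -90, 0, 0.4],
    [0, 5, -120, 0, 0.4],
    [0, 5, -130, 0, 0.4],
    [0, 5, -130, 0, 0.4]
  ]
}}

```text
t: 10.75
eef_pos: [0.6352, -0.083, 0.3798]
tool_rot: [0.002, 0.72, 0.694, 0.002]
contact_force: [-1.1, 0.2, -0.2]
gripper_width: 0.6
```

```bash
python3 - <<'E'
from station import bot
from h import *
o=bot.get_obs(); print(o["eef_pos"],o["contact_force"],o["gripper_width"])
for n in("side","top"):
    c=bot.read_camera(n);print(dispang(c)); cv2.imwrite(f"pics/{n}7.png",c["frame"][...,::-1])
g=grip(LH,.155,0)+[0,0,.003]; print(g)
print(shift(o,[.60,.125,.376],87.9),shift(o,[g[0],g[1],.27],87.9))
E
```

```text
[ 0.63520601 -0.08302029  0.37979207] [-1.08971879  0.23424608 -0.2299027 ] 0.5999307123648754
[(np.float64(100.4), np.float64(-3.5)), (np.float64(100.5), np.float64(-3.8))]
[None, (np.float64(100.6), np.float64(-2.6))]
[0.4483041  0.12497977 0.174     ]
(array([206.5, -43. ,   3.5]), np.float64(-0.06)) (array([ 200.8, -195.3,  108.5]), np.float64(-0.06))
```

View pics/side7.png

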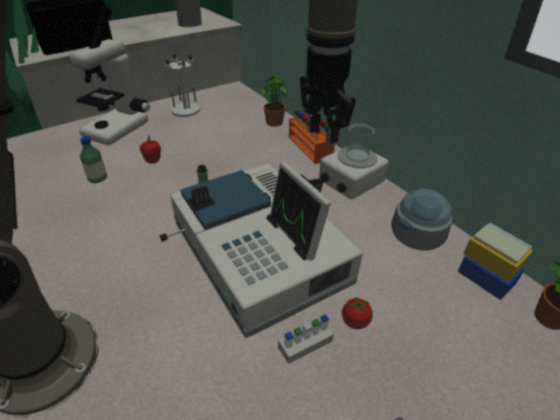

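The display stays at 100.5° after release, seen at (300,210), with the gripper clear at (325,110). Moving sideways to above the lid, then forward to its fin.

Call:
{"name": "step_arm", "arguments": {
  "targets": [
    [40, -8, 2, 0, 0.4],
    [80, -17, 2, 0, 0.4],
    [120, -25, 3, 0, 0.4],
    [160, -34, 3, 0, 0.4],
    [200, -43, 3, 0, 0.4],
    [201, -80, 20, 0, 0.4],
    [201, -115, 45, 0, 0.4],
    [201, -150, 70, 0, 0.4],
    [201, -180, 95, 0, 0.4],
    [201, -195, 108, 0, 0.4],
    [201, -195, 108, 0, 0.4],
    [201, -195, 108, 0, 0.4],
    [201, -195, 108, 0, 0.4]
  ]
}}

```text
t: 11.93
eef_pos: [0.4473, 0.1258, 0.2678]
tool_rot: [0.0, 0.72, 0.694, 0.0]
contact_force: [0.5, 0.6, -0.1]
gripper_width: 0.599
```

```bash
python3 - <<'E'
from station import bot
from h import *
o=bot.get_obs(); print(o["eef_pos"],o["q"],o["contact_force"],o["gripper_width"])
g=grip(LH,.155,0)+[0,0,.003]
print(shift(o,g,87.9))
c=bot.read_camera("side"); cv2.imwrite(f"pics/side8.png",cv2.resize(c["frame"][110:290,160:400,::-1],None,fx=3.3,fy=3.3))
E
```

```text
[0.4472802  0.12576343 0.26777029] [-0.74585913  0.10447898  0.36643384  2.04193797 -0.04395236  1.00199785
  1.175615  ] [ 0.51190376  0.61116235 -0.14148969] 0.5989401301050415
(array([-0.7,  1. , 93.8]), np.float64(-0.05))
```

View pics/side8.png

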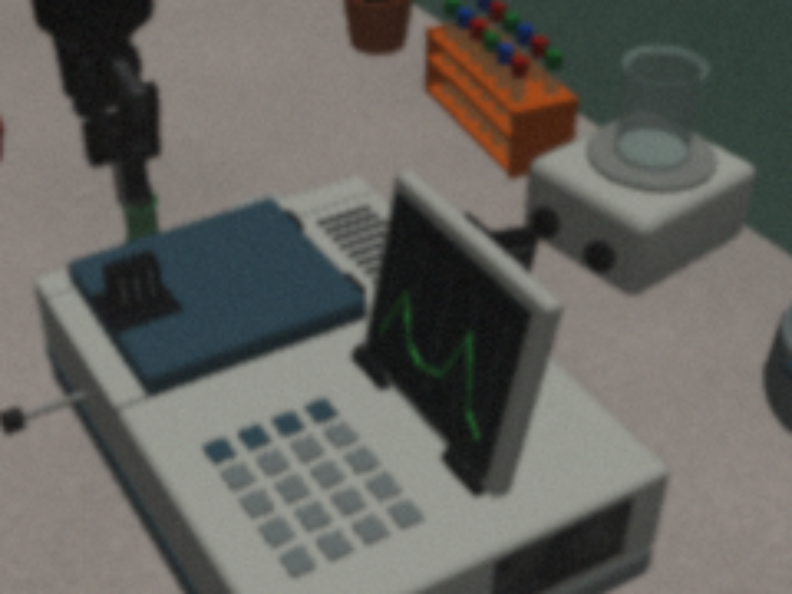

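The gripper at (120,140) is above the lid fin at (135,280). Descending and gripping.

Call:
{"name": "step_arm", "arguments": {
  "targets": [
    [-0.7, 1, 35, 0, 0.4],
    [-0.7, 1, 70, 0, 0.4],
    [-0.7, 1, 90, 0, 0.4],
    [-0.7, 1, 96, 0, 0.4],
    [-0.7, 1, 96, 0, 0.4],
    [-0.7, 1, 96, 0, 0.4],
    [-0.7, 1, 96, 0, 1],
    [-0.7, 1, 96, 0, 1],
    [-0.7, 1, 96, 0, 1],
    [-0.7, 1, 96, 0, 1],
    [-0.7, 1, 96, 0, 1],
    [-0.7, 1, 96, 0, 1],
    [-0.7, 1, 96, 0, 1],
    [-0.7, 1, 96, 0, 1]
  ],
  "newtons": 60
}}

```text
t: 13.15
eef_pos: [0.448, 0.1254, 0.1722]
tool_rot: [0.0, 0.72, 0.694, 0.001]
contact_force: [0.1, 1.7, 5.8]
gripper_width: 0.178
```

```bash
python3 - <<'E'
from station import bot
from h import *
o=bot.get_obs(); print(o["eef_pos"],o["contact_force"],o["gripper_width"])
for n in ("side","top"):
    c=bot.read_camera(n); cv2.imwrite(f"pics/{n}9.png",cv2.resize(c["frame"][110:290,160:400,::-1],None,fx=3.3,fy=3.3))
A=np.arange(0,1.09,.03)
for a,s in zip(A,arc(o,LH,.155,0,A)): print(round(a,3),s)
E
```

```text
[0.44801835 0.12537683 0.17219398] [0.10653756 1.70182709 5.80943351] 0.17770508582864342
0.0 [0. 0. 0.]
0.03 [ 0.   1.4 -4.6]
0.06 [ 0.   2.9 -9.2]
0.09 [  0.    4.5 -13.8]
0.12 [  0.    6.3 -18.2]
0.15 [  0.    8.2 -22.7]
0.18 [  0.   10.2 -27. ]
0.21 [  0.   12.4 -31.3]
0.24 [  0.   14.7 -35.6]
0.27 [  0.1  17.1 -39.8]
0.3 [  0.1  19.7 -43.9]
0.33 [  0.1  22.4 -47.9]
0.36 [  0.1  25.2 -51.8]
0.39 [  0.1  28.1 -55.7]
0.42 [  0.1  31.1 -59.4]
0.45 [  0.1  34.2 -63.1]
0.48 [  0.1  37.5 -66.7]
0.51 [  0.1  40.8 -70.1]
0.54 [  0.1  44.3 -73.5]
0.57 [  0.1  47.8 -76.8]
0.6 [  0.1  51.5 -79.9]
0.63 [  0.1  55.2 -83. ]
0.66 [  0.1  59.  -85.9]
0.69 [  0.1  63.  -88.7]
0.72 [  0.1  67.  -91.4]
0.75 [  0.1  71.  -94. ]
0.78 [  0.1  75.2 -96.5]
0.81 [  0.2  79.4 -98.8]
0.84 [   0.2   83.7 -101. ]
0.87 [   0.2   88.1 -103.1]
0.9 [   0.2   92.5 -105. ]
0.93 [   0.2   97.  -106.8]
0.96 [   0.2  101.5 -108.5]
0.99 [   0.2  106.1 -110. ]
1.02 [   0.2  110.7 -111.4]
1.05 [   0.2  115.3 -112.7]
1.08 [   0.2  120.  -113.8]
```

View pics/side9.png

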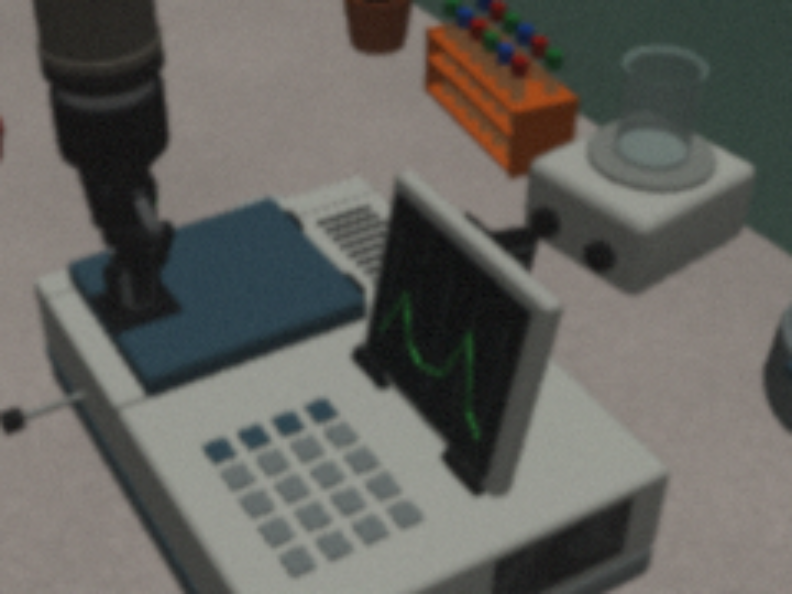

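The lid fin at (135,275) is gripped at 16 mm width. Lifting along the arc to about 0.5 rad, slowly.

Call:
{"name": "step_arm", "arguments": {
  "targets": [
    [0, 1.4, -4.6, 0, 1],
    [0, 2.9, -9.2, 0, 1],
    [0, 4.5, -13.8, 0, 1],
    [0, 6.3, -18.2, 0, 1],
    [0, 8.2, -22.7, 0, 1],
    [0, 10.2, -27, 0, 1],
    [0, 12.4, -31.3, 0, 1],
    [0, 14.7, -35.6, 0, 1],
    [0, 17.1, -39.8, 0, 1],
    [0, 19.7, -43.9, 0, 1],
    [0, 22.4, -47.9, 0, 1],
    [0, 25.2, -51.8, 0, 1],
    [0, 28.1, -55.7, 0, 1],
    [0, 31.1, -59.4, 0, 1],
    [0, 34.2, -63.1, 0, 1],
    [0, 37.5, -66.7, 0, 1],
    [0, 40.8, -70.1, 0, 1],
    [0, 40.8, -70.1, 0, 1]
  ]
}}

```text
t: 14.75
eef_pos: [0.4873, 0.1238, 0.2419]
tool_rot: [-0.001, 0.72, 0.694, -0.001]
contact_force: [-2.9, 5.2, -3.7]
gripper_width: 0.178
```

```bash
cat >> h.py <<'E'
def lidang(c):
    W=cloud(c); hsv=cv2.cvtColor(c["frame"],cv2.COLOR_RGB2HSV); L=W-np.array(LH); s=L@EX; y=L@EY; z=L[...,2]; out=[]
    m=(hsv[...,0]>90)&(hsv[...,0]<125)&(hsv[...,1]>60)&(np.abs(y)<.085)&(s>-.2)&(s<.05)&(z>-.02)
    m=cv2.erode(m.astype(np.uint8),np.ones((3,3)))>0
    if m.sum()<60: return None
    P=np.c_[s[m],y[m],z[m]]
    for _ in range(8):
        cen=P.mean(0); U,S,V=np.linalg.svd(P-cen,full_matrices=False); n=V[2]; d=(P-cen)@n; q=np.abs(d-np.median(d))<.004; P=P[q]
    n=n*np.sign(n[2]); return len(P), "angle",round(np.degrees(np.arctan2(n[0],n[2])),1),"off mm",round(float(n@cen)*1000,1), "n_y",round(n[1],3)
E
python3 - <<'E'
from station import bot
from h import *
o=bot.get_obs(); print(o["eef_pos"],o["contact_force"],o["gripper_width"],"ideal",grip(LH,.155,.51))
for n in ("side","top"):
    c=bot.read_camera(n); print(lidang(c),dispang(c)); cv2.imwrite(f"pics/{n}10.png",cv2.resize(c["frame"][110:290,160:400,::-1],None,fx=3.3,fy=3.3))
E
```

```text
[0.48727625 0.12379655 0.2418659 ] [-2.91200479  5.24770236 -3.69313633] 0.17801010400537026 ideal [0.48899298 0.12348778 0.24119549]
(1235, 'angle', np.float64(27.5), 'off mm', 13.8, 'n_y', np.float64(-0.004)) [(np.float64(100.3), np.float64(-3.4)), (np.float64(100.6), np.float64(-4.0))]
(1698, 'angle', np.float64(27.5), 'off mm', 15.7, 'n_y', np.float64(-0.002)) [(np.float64(100.4), np.float64(-2.6)), (np.float64(100.6), np.float64(-2.5))]
```

View pics/side10.png

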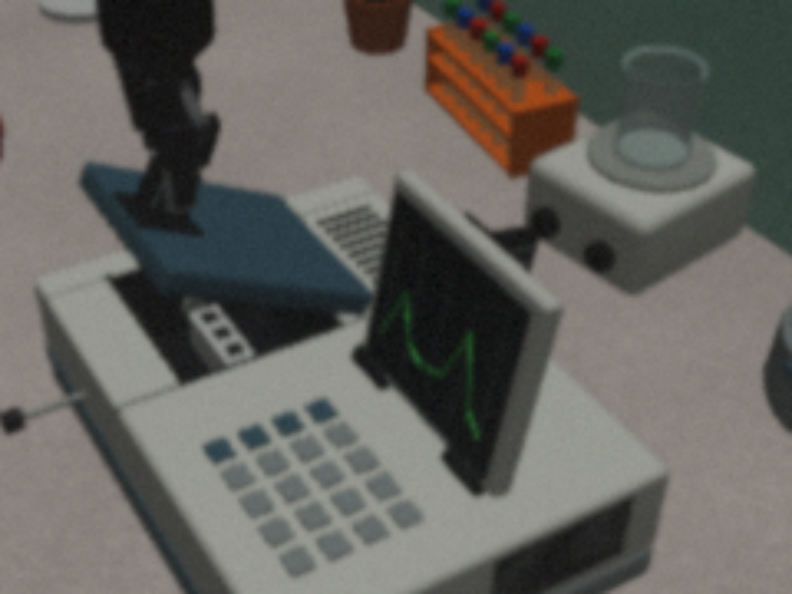

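The lid is at 27.5° by both views and held at (165,200). The display is unchanged. Continuing.

Call:
{"name": "step_arm", "arguments": {
  "targets": [
    [0, 3.5, -3.4, 0, 1],
    [0, 7, -6.7, 0, 1],
    [0, 10.7, -9.8, 0, 1],
    [0, 14.4, -12.9, 0, 1],
    [0, 18.2, -15.8, 0, 1],
    [0, 22.2, -18.6, 0, 1],
    [0, 26.2, -21.3, 0, 1],
    [0, 30.2, -23.9, 0, 1],
    [0, 34.4, -26.4, 0, 1],
    [0, 38.6, -28.7, 0, 1],
    [0, 42.9, -30.9, 0, 1],
    [0, 47.3, -33, 0, 1],
    [0, 51.7, -34.9, 0, 1],
    [0, 51.7, -34.9, 0, 1]
  ]
}}

```text
t: 16.02
eef_pos: [0.5383, 0.1219, 0.2764]
tool_rot: [-0.002, 0.72, 0.694, -0.002]
contact_force: [-6.1, 3.9, -0.1]
gripper_width: 0.177
```

```bash
python3 - <<'E'
from station import bot
from h import *
o=bot.get_obs(); print(o["eef_pos"],o["contact_force"],o["gripper_width"],"ideal",grip(LH,.155,.9))
for n in ("side","top"):
    c=bot.read_camera(n); print(lidang(c),dispang(c)); cv2.imwrite(f"pics/{n}11.png",cv2.resize(c["frame"][110:290,160:400,::-1],None,fx=3.3,fy=3.3))
E
```

```text
[0.53832754 0.1218751  0.27643427] [-6.08709382  3.85830498 -0.12439651] 0.1768854042721651 ideal [0.5405756  0.12159633 0.2761449 ]
(321, 'angle', np.float64(47.0), 'off mm', 15.9, 'n_y', np.float64(0.002)) [(np.float64(100.3), np.float64(-3.3)), (np.float64(100.6), np.float64(-3.9))]
(749, 'angle', np.float64(48.8), 'off mm', 15.9, 'n_y', np.float64(-0.003)) [(np.float64(100.4), np.float64(-2.5)), (np.float64(100.4), np.float64(-2.3))]
```

View pics/side11.png

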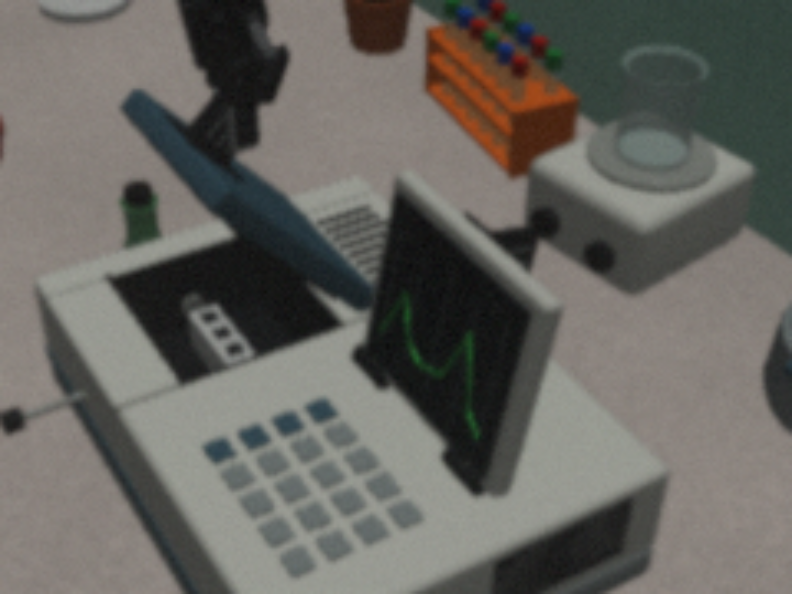

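The lid is at about 48° and still held at (235,130). Final 12°.

Call:
{"name": "step_arm", "arguments": {
  "targets": [
    [0, 4.3, -2, 0, 1],
    [0, 8.7, -4, 0, 1],
    [0, 13.2, -5.8, 0, 1],
    [0, 17.7, -7.5, 0, 1],
    [0, 22.3, -9, 0, 1],
    [0, 26.9, -10.4, 0, 1],
    [0, 31.5, -11.6, 0, 1],
    [0, 35, -12.3, 0, 1],
    [0, 35, -12.3, 0, 1],
    [0, 35, -12.3, 0, 1]
  ]
}}

```text
t: 16.95
eef_pos: [0.5725, 0.1206, 0.2874]
tool_rot: [-0.002, 0.72, 0.694, -0.002]
contact_force: [-2.8, 4.7, -7.1]
gripper_width: 0.176
```

```bash
python3 - <<'E'
from station import bot
from h import *
o=bot.get_obs(); print(o["eef_pos"],o["contact_force"],o["gripper_width"],"ideal",grip(LH,.155,1.047))
for n in ("side","top"):
    c=bot.read_camera(n); print(lidang(c),dispang(c)); cv2.imwrite(f"pics/{n}12.png",cv2.resize(c["frame"][110:290,160:400,::-1],None,fx=3.3,fy=3.3)); W=cloud(c); 
    L=W-np.array(LH); s=L@EX; y=L@EY; z=L[...,2]; hsv=cv2.cvtColor(c["frame"],cv2.COLOR_RGB2HSV)
    m=(hsv[...,0]>90)&(hsv[...,0]<125)&(hsv[...,1]>60)&(np.abs(y)<.085)&(s>-.2)&(s<.05)&(z>-.02)
    print(m.sum()); P=np.c_[s,np.zeros(0)] if 0 else None
    i=np.argsort(-z[m])[:10]; print("top edge",np.round(np.c_[s[m],y[m],z[m]][i].mean(0),3), "ang of edge",np.degrees(np.arctan2(z[m][i].mean(),-s[m][i].mean())))
E
```

```text
[0.57250185 0.12056873 0.28739698] [-2.77820443  4.72881502 -7.05822366] 0.17563681475148502 ideal [0.56293539 0.12077644 0.28372598]
(147, 'angle', np.float64(60.6), 'off mm', 6.2, 'n_y', np.float64(0.006)) [(np.float64(100.3), np.float64(-3.5)), (np.float64(100.5), np.float64(-3.8))]
711
top edge [-0.021 -0.049  0.456] ang of edge 87.42214685077543
(319, 'angle', np.float64(60.2), 'off mm', 18.6, 'n_y', np.float64(-0.013)) [(np.float64(100.5), np.float64(-2.7)), (np.float64(100.5), np.float64(-2.5))]
642
top edge [-0.076 -0.066  0.167] ang of edge 65.67549812167087
```

View pics/side12.png

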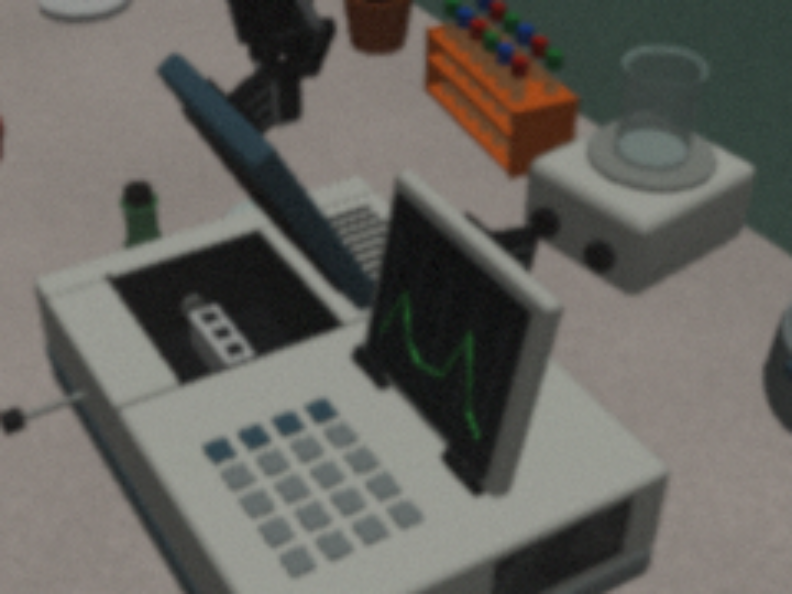

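View pics/top12.png

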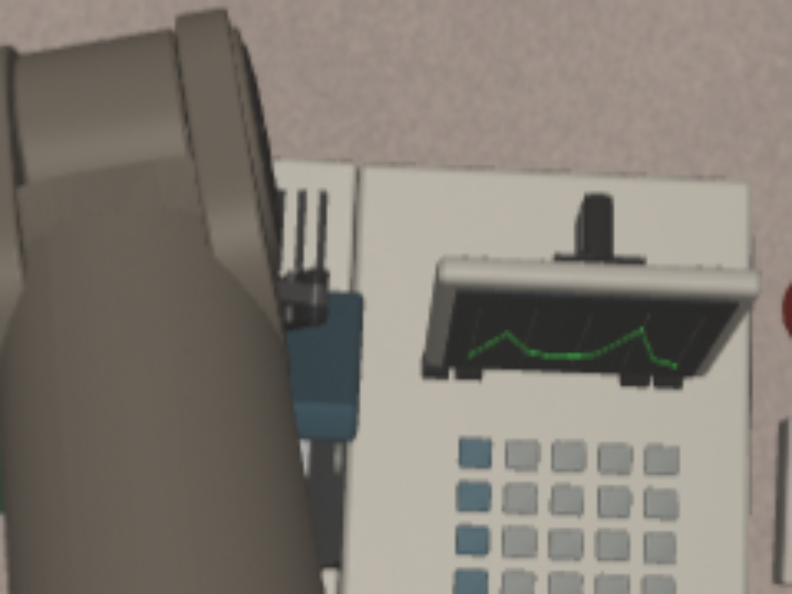

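The lid stands at about 60° by both views, with its top corner at z=0.295 against 0.293 expected. The fin is held at (270,100). The pads sit about 8 mm towards the fin's tip, so I'll firm the grip a little, hold, and check for creep.

Call:
{"name": "step_arm", "arguments": {
  "targets": [
    [0, 0, 0, 0, 1],
    [0, 0, 0, 0, 1],
    [0, 0, 0, 0, 1],
    [0, 0, 0, 0, 1],
    [0, 0, 0, 0, 1],
    [0, 0, 0, 0, 1],
    [0, 0, 0, 0, 1],
    [0, 0, 0, 0, 1],
    [0, 0, 0, 0, 1],
    [0, 0, 0, 0, 1],
    [0, 0, 0, 0, 1],
    [0, 0, 0, 0, 1],
    [0, 0, 0, 0, 1],
    [0, 0, 0, 0, 1],
    [0, 0, 0, 0, 1],
    [0, 0, 0, 0, 1],
    [0, 0, 0, 0, 1],
    [0, 0, 0, 0, 1]
  ],
  "newtons": 80
}}

```text
t: 18.55
eef_pos: [0.5724, 0.1206, 0.2874]
tool_rot: [-0.002, 0.72, 0.694, -0.002]
contact_force: [-3.0, 3.9, -7.4]
gripper_width: 0.175
```

```bash
python3 - <<'E'
from station import bot
from h import *
o=bot.get_obs(); print(o["t"],o["eef_pos"],o["contact_force"],o["gripper_width"],np.abs(o["joint_vel"]).max())
for n in ("side","top"):
    c=bot.read_camera(n); print(lidang(c),dispang(c)); W=cloud(c); cv2.imwrite(f"pics/{n}13.png",c["frame"][...,::-1])
    if n=="top":
        for nm,(v,u) in dict(flask=(248,156),stopper=(243,144),dish=(190,154),tom=(204,412),rack=(262,408)).items(): print(nm,W[v,u])
E
```

```text
18.55 [0.57241076 0.12059705 0.28739347] [-3.04143081  3.86035978 -7.37670679] 0.17483522812663482 0.002141790198152935
(162, 'angle', np.float64(60.1), 'off mm', 7.4, 'n_y', np.float64(-0.008)) [(np.float64(100.3), np.float64(-3.4)), (np.float64(100.6), np.float64(-3.9))]
(323, 'angle', np.float64(60.1), 'off mm', 19.8, 'n_y', np.float64(-0.03)) [(np.float64(100.5), np.float64(-2.7)), (np.float64(100.6), np.float64(-2.5))]
flask [0.51539056 0.27332335 0.07843453]
stopper [0.52125343 0.28541682 0.13233391]
dish [0.53048714 0.15237284 0.65375428]
tom [ 0.61305493 -0.264997    0.05570367]
rack [ 0.4891604  -0.25201505  0.05637362]
```

View pics/side13.png

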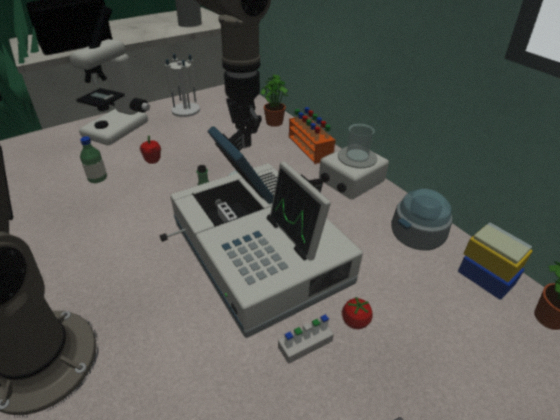

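View pics/top13.png

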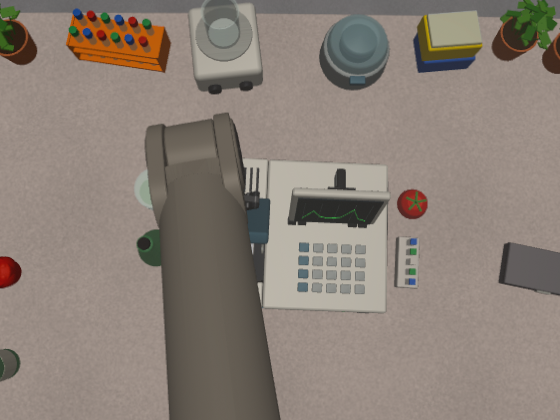

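Nothing has crept. The lid is at about 60° and the display at 100.5° (300,210). The flask, tomato and rack are where they stood, and the dishes' visible part at (145,188) is too. Handing in.

```bash
python3 - <<'E'
from station import bot
print(bot.hand_in())
E
```

```text
the job is handed in; nothing more can be done
None
```

The display is up at about 100° and released, and the gripper is holding the sample lid open at about 60°. I handed the job in at about 18.6 s, with no verdict reported.

- **Display:** The first lift slipped along the fin and stopped at about 93.5°. I re-gripped it and finished at 100.3–100.6° in both cameras. It has not moved since I let go.
- **Lid:** I lifted it slowly along its arc without letting go. Both cameras give about 60.1°, and its upper corner gives about 61°. It stayed still through a 1.5 s hold at 80 N grip.
- **Lid grip position:** The pads sit about 8 mm nearer the fin's tip than planned, but they did not creep.
- **Checks that disagreed:** The two cameras put the lid's face at different offsets from its hinge (7 and 20 mm, against 15 expected). The lid was mostly edge-on or hidden behind the arm, so I relied on the angles and the corner instead.
- **Bystanders:** The flask, tomato and rack read within about 2 mm sideways of where they started. The dishes were partly hidden by the arm, and the part I could see looked unmoved.

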